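# Turn the swivel hook over its foot and hang the spanner

### The job

First turn the stand's swivel hook until it points straight out over the long end of the stand's foot, so that the load will not tip the stand. Then lift the big flat ring spanner out of the wooden block and hang it by the slot in its upper end on the hook's bar, behind the upturned tip, hanging freely and still. Leave the other things on the bench where they are.

Things in the scene. Friction and masses are not known exactly. Their poses are not given: they have to be found in the camera images.
- stand: Tool stand, screwed to the bench (cannot move). Origin: underside, on the axis of its upright round post (32 mm in diameter; a 52 mm collar at its foot up to z = 26 mm). Flat steel foot plate 190 x 90 x 14 mm, which reaches 150 mm from the post axis towards the stand's -x (the long end) and 40 mm towards +x. The stand's z is up.
- turret: Round swivel collar, 40 mm in diameter, 18 mm high, on top of the post; turns with the hook it carries. Origin: on the post axis at the collar's top face, 223 mm above the bench; z up. The hook, a bent steel bar, points along the turret's own -x: a stem 14 mm thick rises from the collar on the axis, a level round bar 10 mm thick runs out from it and ends in an upturned tip.
- tip_line (a point): Point straight below the middle of the hook's upturned tip, 95 mm from the post axis, at the height of the collar's top face; axes as the turret's. The bar's centre line lies 12 to 42 mm above this point: the stem is clamped at a height that differs each time and is NOT given; feel for the bar from above, or look. The tip's top is 15 mm above the bar's centre line. Pushing does not change the height.
- swivel (a joint): Angle of turret and hook about the vertical post axis, rad, counter-clockwise from above positive. 0: hook straight over the long end of the foot (the stand's -x). Starts between 0.8 and 2.2; can turn from -3 to 3. It turns stiffly (0.15 N m, some 2.5 N at 60 mm from the axis) and stays where it is left.
- block: Wooden tool block 100 x 120 x 58 mm (x, y, z), fixed to the bench. Origin: centre of its underside. A slot 13 mm (block's x) by 66 mm (y), 50 mm deep, in its top holds the spanner.
- spanner: Flat steel ring spanner, 200 mm long, 10 mm thick, 0.25 to 0.42 kg, standing upright in the block, ring end (62 mm wide) down. Origin: centre of the ring end's lower edge, 8 mm above the bench at the start; z along its length towards the slotted end, x through its thickness. Ring up to 62 mm, handle 24 mm wide up to 134 mm, then a slotted head 44 mm wide.
- spanner_mid (a point): The spanner's centre, 100 mm from either end; axes as the spanner's.
- spanner_eye (a point): Centre of the spanner's hanging slot, which goes through along x, 24 mm wide (y), 32 mm high (z); 162 mm from the ring end, 38 mm below the top end. Above the slot is a solid bridge 22 mm high, 44 mm wide, 10 mm thick, up to the top end: it can be pinched across its thickness from above. Axes as the spanner's.
- cassette: Bystander: sprocket cassette, a stepped stack of toothed steel discs 110 mm wide and 40 mm high; leave it alone. Origin: underside centre.
- jar: Bystander: grease jar, 68 mm wide, 75 mm high; leave it alone. Origin: underside centre.
- screwdriver: Bystander: screwdriver, 180 mm long, lying; leave it alone. Origin: middle of its underside.
- wrench: Bystander: small open wrench, 180 mm long, lying; leave it alone. Origin: middle of its underside.

How it is judged:
By the outcome, as a careful person would: the job done as asked, in the order asked, and still so for the second after the job is handed in, with the robot touching nothing.
It also fails if it takes over 66 s, if anything falls off the work surface, if the arm or the gripper's body presses on something with over 40 N, if the wrist force passes 120 N, or if a joint passes its speed limit or range.

### The arm

A 6-joint arm with a two-finger parallel gripper is mounted at the origin on the work surface. World frame = base frame: x ahead of the robot, y to its left, z up, the work surface at z = 0. Lengths are in m, angles in rad, forces in N, time in s.
With the tool pointing down it reaches from about 0.375 to 0.9 m from the base axis. Payload 3.1 kg.
Tool frame: the origin (TCP) lies at the very end of the fingers, on their centre line; the grasp point (between the pads) lies 19 mm behind it; z points along the fingers, y is the line along which they close (so a half turn about z gives the same grasp; the last joint's range is limited). The gripper opens to 87 mm and grips with 3 to 60 N. Pads are 19 mm wide; open, the fingers measure 117 mm over their backs; the gripper's body (75 mm by 190 mm) begins 51 mm behind the grasp point.
Start: joints at [0.965, 0.527, 1.433, -0, 1.181, -0.178], TCP at [0.259, 0.569, 0.223] pointing down, gripper open.
Joint ranges: [-3.08, 3.08], [-0.75, 2.2], [0.22, 2.44], [-1.43, 4.57], [0, 2.65], [-2.85, 2.85]. Speed limits (rad/s): [2.79, 2.79, 3.14, 3.14, 3.14, 3.14].

### API

Orientations are given as a unit quaternion [x, y, z, w].
In Python, from rig import robot gives the robot as it stands. The module is installed in compiled form; this text tells all that it offers.
- The arm moves only by the tool servo_tool, never from a script. Its argument "rows" is one flat list of numbers, 5 for each row, row after row: the closure, from -1 (fully open) to 1 (shut), so that 0 is half open, then the shift along the tool's x, y, z in m, then the turn about the tool's z in degrees. A call has 1 to 5 rows; each row shifts and turns the commanded pose from where the row before left it, along the tool's axes as they then stand; what a row does not reach is not made up. A row lasts 1/12 s, in which the tool goes at most 41.7 mm and 7.16 degrees, less where a joint would pass 70% of its speed; a pose out of reach is approached as far as the arm can. A call with a gripper value outside its range is refused whole. The fingers move at their own pace and stop on an object; "newtons" is the grip in N (left out, the last holds). Time passes only in rows, so rows that do not move let the fingers close. It gives the time, the measured TCP pose, the force, the opening and the grip force at its end, in the units of the state.
- robot.get_obs(): the state, without advancing time (a new reading comes with each control period).
- robot.camera(name): name is "scene" or "top"; returns a dict with "pixels" (400x640x3 uint8, red, green, blue), "intrinsics" (3x3 intrinsics, pixels), "rvec" (rotation vector, rad) and "tvec" (3), from world to camera coordinates, as OpenCV has them. Camera axes: x right, y down, z forward; pixel columns grow to the right and rows downward; lengths in m; the calibration is good to about 2 mm. A picture is of the moment at which its call begins. There is no depth.
- robot.hand_in(): hands the job in; it is judged then, once.
Trained networks look in a picture, given as the dict that the camera call returned (one of the last four; its "shot" number tells which), for a name from the list of things; names that differ only in an ending like _2 or _b are one class to them, and where a whole thing is asked for, a point or a joint stands for the part that bears it (a point fixed in the world has none). Each returns a list of dicts, best first, with "score" (0 to 1); they miss things now and then, are a little off and sometimes report something else, mostly with a low value. They report only what shows in the picture. A call takes as long as a camera call.
- robot.spot_in(picture, query): "at" ([x, y, z] in m, in world coordinates, good to about 4 mm: the middle of the surface that is visible of it).
- robot.outline_of(picture, query): "region" (400x640 bool, what is visible of it).
- robot.place_of(picture, query): "at" ([x, y, z] in m, in world coordinates, good to about 4 mm: a listed point, or the origin of a listed thing).
The state is a dict: "time": time; "q": joint angles; "joint_velocities": joint speeds; "joint_torque": joint torques, N m; "position": TCP position; "tool_rot": TCP orientation; "ft_force": force on the tool from outside, world axes, zero at the start; "moment": the same for the moment, N m; "grip_width": finger opening in m; "grip_force": force on a finger pad.
Only numpy, scipy, OpenCV 4.12 (cv2) and the standard library are available. Lean on these libraries where they do the work, as an engineer would, in place of code of your own. Each camera call takes 0.05 s, during which the arm holds its last target. There are 200 camera calls.

## Working session

There is one attempt and no reset: what is moved stays moved. The work goes in short steps, Python scripts to look and compute and a tool call to move; the robot and the scene stay as the last step left them, time stands still between calls to the robot, and variables do not carry over. Pictures are saved under pics/ and viewed, at most 10 in all, crops included, and the job is handed in when it is done.

Besides the shell and the picture viewer there is one more tool, called after "Call:" by a JSON object that holds its "method" and its "body". servo_tool: Moves the arm, as the interface text tells. Its arguments: {"type":"object","properties":{"rows":{"type":"array","items":{"type":"number"}},"newtons":{"type":"number"}},"required":["rows"]}

```bash
mkdir -p pics
cat > h.py <<'E'
import numpy as np, cv2
from rig import robot
def P(c):
    R,_=cv2.Rodrigues(np.array(c["rvec"],float)); return np.array(c["intrinsics"])@np.c_[R,np.array(c["tvec"]).reshape(3)]
def proj(c,X):
    h=P(c)@np.r_[X,1]; return h[:2]/h[2]
def tri(c1,p1,c2,p2):
    X=cv2.triangulatePoints(P(c1),P(c2),np.array(p1,float).reshape(2,1),np.array(p2,float).reshape(2,1)); return (X[:3]/X[3]).ravel()
def onz(c,p,z):
    M=P(c); A=np.c_[M[:,0],M[:,1],-np.array([p[0],p[1],1])]; return np.linalg.solve(A,-(M[:,2]*z+M[:,3]))[:2]
def save(c,n,crop=None,s=1):
    im=c["pixels"][:,:,::-1]
    if crop: im=im[crop[1]:crop[3],crop[0]:crop[2]]
    cv2.imwrite("pics/"+n,cv2.resize(im,None,fx=s,fy=s,interpolation=cv2.INTER_CUBIC))
E
python3 - <<'E'
from h import *
np.set_printoptions(precision=4,suppress=True)
o=robot.get_obs(); print(o)
cs={n:robot.camera(n) for n in("scene","top")}
for n,c in cs.items():
    save(c,n+"0.png")
    print(n,"cam pos",-cv2.Rodrigues(np.array(c["rvec"],float))[0].T@np.array(c["tvec"]).ravel())
    for q in "stand turret tip_line block spanner spanner_mid spanner_eye cassette jar screwdriver wrench".split():
        r=robot.place_of(c,q)[:1]; 
        print(n,q,[(np.array(a["at"]),round(a["score"],2),proj(c,a["at"])) for a in r])
E
```

```text
{'time': 0.0, 'q': array([ 0.9645,  0.5285,  1.4339, -0.    ,  1.1814, -0.1785]), 'joint_velocities': array([ 0.    ,  0.0015,  0.0001, -0.0011,  0.0004,  0.0018]), 'joint_torque': array([ -0.0007, -44.0036, -17.6595,   0.0634,   0.0582,  -0.0002]), 'position': array([0.2588, 0.5681, 0.2216]), 'tool_rot': array([ 0.2123,  0.9772, -0.001 , -0.0004]), 'ft_force': array([-0.102 , -0.2251,  0.5671]), 'moment': array([0.0172, 0.015 , 0.0018]), 'grip_force': 0.0, 'grip_width': 0.08694875035177534}
scene cam pos [ 1.0454 -0.3929  0.7584]
scene stand [(array([ 0.5978, -0.1802,  0.0026]), 0.7, array([260.706 , 279.0649]))]
scene turret []
scene tip_line [(array([ 0.5977, -0.2781,  0.222 ]), 0.77, array([193.7368, 239.883 ]))]
scene block [(array([0.5805, 0.1544, 0.0013]), 0.79, array([367.9507, 195.0972]))]
scene spanner [(array([0.5812, 0.1562, 0.0097]), 0.71, array([368.8931, 192.5117]))]
scene spanner_mid [(array([0.5833, 0.1608, 0.1054]), 0.94, array([373.6813, 162.8389]))]
scene spanner_eye [(array([0.5853, 0.1556, 0.1688]), 0.83, array([374.8098, 142.5399]))]
scene cassette [(array([0.7
[... 523 characters left out ...]
top tip_line [(array([ 0.5955, -0.2795,  0.2222]), 0.63, array([452.5167, 185.1615]))]
top block [(array([0.5864, 0.1552, 0.0016]), 0.98, array([238.2477, 204.4509]))]
top spanner [(array([0.5842, 0.1561, 0.0029]), 0.54, array([237.7674, 205.3616]))]
top spanner_mid [(array([ 0.6025, -0.1789,  0.222 ]), 0.59, array([398.554 , 182.3948]))]
top spanner_eye [(array([0.581 , 0.1548, 0.1692]), 0.49, array([224.9316, 199.7319]))]
top cassette [(array([ 0.8065,  0.0099, -0.0002]), 0.65, array([300.0462, 110.2748]))]
top jar [(array([ 0.7707, -0.2496,  0.0005]), 0.88, array([410.7749, 123.2593]))]
top screwdriver [(array([ 0.4462,  0.0025, -0.0013]), 0.73, array([305.5271, 264.6136]))]
top wrench []
```

View pics/scene0.png

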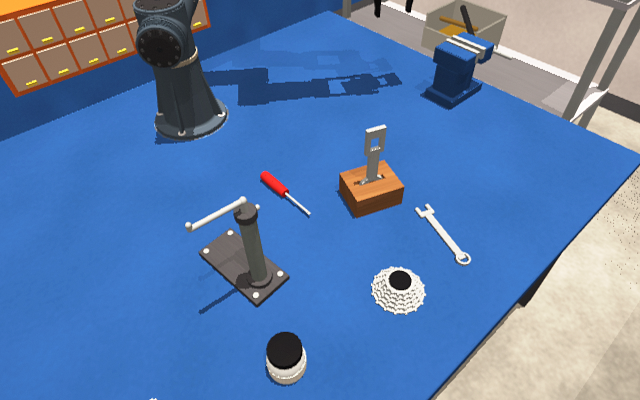

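View pics/top0.png

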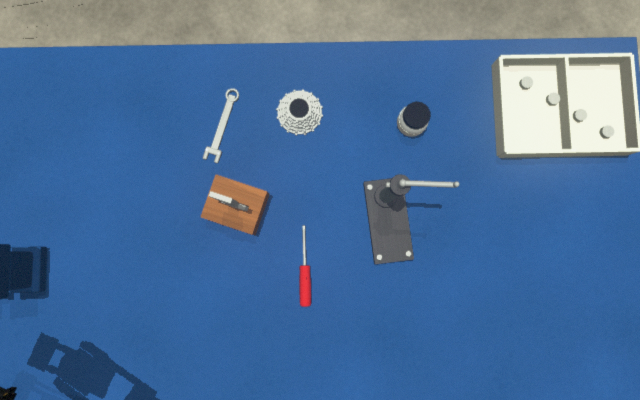

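The scene picture shows the hook pointing left of the post, with its tip at (188,227), and the spanner upright in the block with its top at (376,130). In the top picture the hook points right (-y), tip at (457,184). The foot's long end points down (about -x), with screws at (369,187), (379,258) and (409,253). The spanner's top edge is at about (218,197).

Run:
```python
from h import *
np.set_printoptions(precision=4,suppress=True)
t=robot.camera("top"); s=robot.camera("scene")
im=t["pixels"].astype(int)
# white screw blobs near the foot
g=im[170:275,355:425]; m=((g.min(2)>150)).astype(np.uint8)
n,l,st,ce=cv2.connectedComponentsWithStats(m)
for i in range(1,n):
    p=ce[i]+[355,170]; print("blob",st[i,4],p,onz(t,p,.015))
# block by outline
def reg(c,q):
    r=robot.outline_of(c,q); return (r[0]["region"].astype(np.uint8),r[0]["score"]) if r else (None,0)
for q in("block","spanner","turret"):
  for c in (t,s):
    m,sc=reg(c,q)
    if m is None: print(q,"none");continue
    ct=max(cv2.findContours(m,0,2)[0],key=cv2.contourArea)
    print(q,sc,m.sum(),cv2.minAreaRect(ct), cv2.boxPoints(cv2.minAreaRect(ct)).tolist())
a=cv2.resize(t["pixels"][165:275,190:270],None,fx=5,fy=5,interpolation=2)[:550]
b=cv2.resize(s["pixels"][190:300,180:265],None,fx=4.5,fy=5,interpolation=2)[:550]
cv2.imwrite("pics/crop1.png",np.hstack([a,b])[:,:,::-1]); print(a.shape,b.shape)
```

```text
blob 105 [411.7524 182.4762] [ 0.6287 -0.2438]
blob 11 [387.8182 184.1818] [ 0.6257 -0.1889]
blob 24 [369.2917 186.7083] [ 0.6206 -0.1463]
blob 22 [407.9091 253.0909] [ 0.4683 -0.2292]
blob 23 [379.     256.8261] [ 0.4611 -0.1637]
block 0.66 276 ((227.6999969482422, 200.39999389648438), (40.160926818847656, 8.5381498336792), 18.434946060180664) [[207.29998779296875, 198.09999084472656], [210.0, 189.99998474121094], [248.10000610351562, 202.6999969482422], [245.39999389648438, 210.8000030517578]]
block 0.7 2429 ((371.0552062988281, 188.07652282714844), (49.334686279296875, 62.9360237121582), 72.6459732055664) [[333.6619567871094, 173.9181671142578], [393.7331237792969, 155.1459197998047], [408.4484558105469, 202.23487854003906], [348.3772888183594, 221.0071258544922]]
spanner 0.84 252 ((228.4499969482422, 201.14999389648438), (40.160919189453125, 7.589465618133545), 18.43494987487793) [[208.1999969482422, 198.39999389648438], [210.59999084472656, 191.19998168945312], [248.6999969482422, 203.89999389648438], [246.3000030517578, 211.10000610351562]]
spanner 0.96 954 ((373.82415771484375, 154.6103515625), (23.003599166870117, 60.87234115600586), 4.763641834259033) [[359.8345031738281, 183.98622131347656], [364.8896789550781, 123.32414245605469], [387.8138122558594, 125.23448181152344], [382.7586364746094, 185.8965606689453]]
turret 0.92 767 ((422.0, 184.5), (21.0, 72.0), 90.0) [[386.0, 174.0], [458.0, 174.0], [458.0, 195.0], [386.0, 195.0]]
turret 0.82 974 ((221.1768798828125, 214.41537475585938), (27.65974998474121, 75.1650619506836), 82.87498474121094) [[182.169189453125, 205.3538360595703], [256.7537841796875, 196.03074645996094], [260.1845703125, 223.47691345214844], [185.5999755859375, 232.8000030517578]]
(550, 400, 3) (550, 382, 3)
```

View pics/crop1.png

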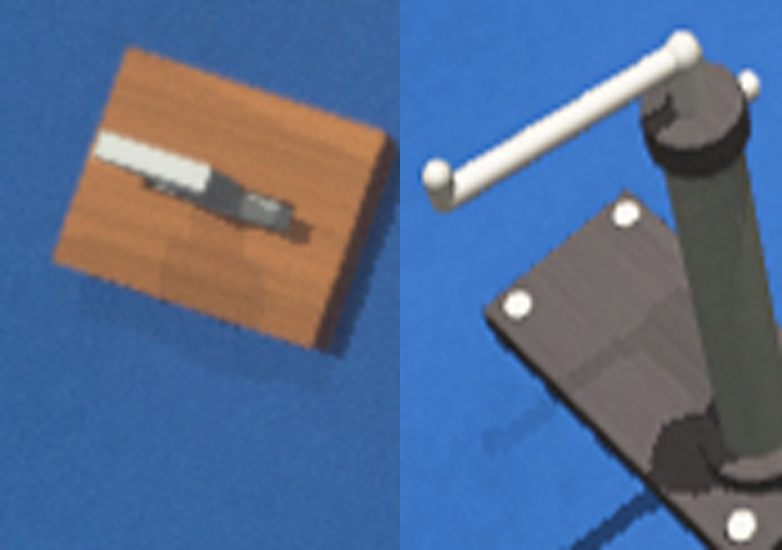

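Run:
```python
from h import *
np.set_printoptions(precision=4,suppress=True)
t=robot.camera("top"); s=robot.camera("scene")
print("tip ball",tri(t,(457.3,183.8),s,(188.2,225)))
print("bar at stem",tri(t,(399.5,183.2),s,(242.9,199.8)))
for z in(.235,.245,.255,.265,.275): print(z,"top tip",onz(t,(457.3,183.8),z),"scene tip",onz(s,(188.2,225),z))
pts=[onz(t,p,.208) for p in((210,191.4),(232.6,198.4),(231.6,203.4),(209,196))]
print("spanner top",np.array(pts),np.mean(pts,0)); d=pts[0]-pts[1]; print("y yaw",np.degrees(np.arctan2(-d[0],d[1])),np.linalg.norm(d))
pts=[onz(t,p,.058) for p in((216,174.4),(267.4,191),(253.2,235),(201,217.4))]
print("block",np.array(pts),np.mean(pts,0)); 
for d in (pts[0]-pts[1],pts[3]-pts[2]): print("yaw",np.degrees(np.arctan2(-d[0],d[1])),np.linalg.norm(d))
for d in (pts[0]-pts[3],pts[1]-pts[2]): print("yaw",np.degrees(np.arctan2(d[1],d[0])),np.linalg.norm(d))
```

```text
tip ball [ 0.5941 -0.2781  0.2558]
bar at stem [ 0.5976 -0.1783  0.2427]
0.235 top tip [ 0.5963 -0.2849] scene tip [ 0.5763 -0.2723]
0.245 top tip [ 0.5951 -0.282 ] scene tip [ 0.5852 -0.2746]
0.255 top tip [ 0.5938 -0.2791] scene tip [ 0.5942 -0.2769]
0.265 top tip [ 0.5926 -0.2763] scene tip [ 0.6032 -0.2792]
0.275 top tip [ 0.5913 -0.2734] scene tip [ 0.6121 -0.2815]
spanner top [[0.5934 0.1758]
 [0.5794 0.1332]
 [0.5699 0.135 ]
 [0.5847 0.1777]] [0.5819 0.1554]
y yaw -18.22557881770583 0.04491856015562991
block [[0.6486 0.1951]
 [0.6098 0.0823]
 [0.514  0.1139]
 [0.5544 0.2275]] [0.5817 0.1547]
yaw -18.96736320708001 0.11930976310137592
yaw -19.54675008581421 0.12058253250194646
yaw -18.95756869347799 0.09960601266843983
yaw -18.23795636012978 0.10083351694230737
```

```bash
cat >> h.py <<'E'
def state():
    o=robot.get_obs(); R=cv2.Rodrigues
    from scipy.spatial.transform import Rotation as Ro
    y=Ro.from_quat(o["tool_rot"]).as_matrix()[:,1]
    return np.array(o["position"]),np.degrees(np.arctan2(y[1],y[0])),o
def plan(wps,close,step=.040,start=None):
    """wps: (x,y,z,phi deg); prints rows in the tool axes, 1 mm / 0.5 deg rounding, five per line"""
    p,f,_=state()
    if start: p,f=np.array(start[:3],float),start[3]
    rows=[]
    for w in wps:
        T=np.array(w[:3],float); n=max(1,int(np.ceil(np.linalg.norm(T-p)/step)),int(np.ceil(abs(w[3]-f)/6.9)))
        p0,f0=p.copy(),f
        for i in range(1,n+1):
            d=p0+(T-p0)*i/n-p; a=np.radians(f)
            X=np.array([-np.sin(a),np.cos(a),0]);Y=np.array([np.cos(a),np.sin(a),0]);Z=np.array([0,0,-1.])
            s=np.round([d@X,d@Y,d@Z],3); t=round(2*(f-(f0+(w[3]-f0)*i/n)))/2
            p=p+s[0]*X+s[1]*Y+s[2]*Z; f-=t
            rows.append([close]+[float(v) for v in s]+[t])
    for i in range(0,len(rows),5): print(", ".join(f"{v:g}" for r in rows[i:i+5] for v in r))
    print("ends",p,f)
E
python3 -c "
from h import *
plan([(.259,.568,.30,65.5),(.596,-.241,.30,-2.6)],1)"
```

```text
1, -0, -0, -0.039, 0, 1, -0, -0.001, -0.038, 0, 1, -0.029, -0.027, -0, 3, 1, -0.031, -0.026, -0, 3, 1, -0.032, -0.024, -0, 3.5
1, -0.033, -0.021, -0, 3, 1, -0.034, -0.021, -0, 3, 1, -0.036, -0.018, -0, 3, 1, -0.036, -0.016, -0, 3, 1, -0.037, -0.015, -0, 3.5
1, -0.038, -0.012, -0, 3, 1, -0.038, -0.01, -0, 3, 1, -0.039, -0.008, -0, 3, 1, -0.04, -0.007, -0, 3, 1, -0.039, -0.004, -0, 3
1, -0.04, -0.002, -0, 3.5, 1, -0.04, 0.001, -0, 3, 1, -0.04, 0.002, -0, 3, 1, -0.039, 0.005, -0, 3, 1, -0.039, 0.007, -0, 3
1, -0.039, 0.008, -0, 3.5, 1, -0.039, 0.011, -0, 3, 1, -0.037, 0.014, -0, 3, 1, -0.037, 0.015, -0, 3
ends [ 0.59644562 -0.24090373  0.29955576] -2.510706616785896
```

Call:
{"method": "servo_tool", "body": {"rows": [1, 0, 0, -0.039, 0, 1, 0, -0.001, -0.038, 0, 1, -0.029, -0.027, 0, 3, 1, -0.031, -0.026, 0, 3, 1, -0.032, -0.024, 0, 3.5], "newtons": 10}}

```text
time: 2.12
position: [0.3051, 0.4562, 0.3005]
tool_rot: [0.293, 0.956, 0.001, 0.001]
ft_force: [0.3, -0.2, 0.5]
grip_width: 0.0615
grip_force: 0.0
```

Call:
{"method": "servo_tool", "body": {"rows": [1, -0.033, -0.021, 0, 3, 1, -0.034, -0.021, 0, 3, 1, -0.036, -0.018, 0, 3, 1, -0.036, -0.016, 0, 3, 1, -0.037, -0.015, 0, 3.5]}}

```text
time: 2.53
position: [0.3818, 0.2719, 0.2998]
tool_rot: [0.42, 0.908, 0.0, 0.0]
ft_force: [1.0, -0.2, -0.4]
grip_width: 0.0282
grip_force: 0.0
```

Call:
{"method": "servo_tool", "body": {"rows": [1, -0.038, -0.012, 0, 3, 1, -0.038, -0.01, 0, 3, 1, -0.039, -0.008, 0, 3, 1, -0.04, -0.007, 0, 3, 1, -0.039, -0.004, 0, 3]}}

```text
time: 2.95
position: [0.4579, 0.088, 0.2999]
tool_rot: [0.535, 0.845, 0.0, 0.0]
ft_force: [1.3, -0.6, 0.0]
grip_width: 0.0019
grip_force: 0.0
```

Call:
{"method": "servo_tool", "body": {"rows": [1, -0.04, -0.002, 0, 3.5, 1, -0.04, 0.001, 0, 3, 1, -0.04, 0.002, 0, 3, 1, -0.039, 0.005, 0, 3, 1, -0.039, 0.007, 0, 3]}}

```text
time: 3.37
position: [0.5353, -0.0954, 0.2997]
tool_rot: [0.644, 0.765, 0.0, 0.0]
ft_force: [0.1, 0.2, -0.1]
grip_width: 0.0002
grip_force: 0.0
```

Call:
{"method": "servo_tool", "body": {"rows": [1, -0.039, 0.008, 0, 3.5, 1, -0.039, 0.011, 0, 3, 1, -0.037, 0.014, 0, 3, 1, -0.037, 0.015, 0, 3, 1, 0, 0, 0, 0]}}

```text
time: 3.78
position: [0.5989, -0.2489, 0.2988]
tool_rot: [0.725, 0.689, -0.001, 0.003]
ft_force: [-0.2, -0.7, 0.4]
grip_width: 0.0003
grip_force: 0.0
```

Call:
{"method": "servo_tool", "body": {"rows": [1, 0, -0.002, -0.002, 0, 1, 0, 0, 0.02, 0, 1, 0, 0, 0.01, 0, 1, 0, 0, 0.005, 0, 1, 0, 0, 0, 0]}}

```text
time: 4.2
position: [0.5932, -0.239, 0.265]
tool_rot: [0.722, 0.692, -0.0, -0.002]
ft_force: [0.0, -0.2, -1.1]
grip_width: 0.0005
grip_force: 0.0
```

Call:
{"method": "servo_tool", "body": {"rows": [1, 0, 0, 0.003, 0, 1, 0, 0, 0.003, 0, 1, 0, 0, 0.003, 0, 1, 0, 0, 0.003, 0, 1, 0, 0, 0, 0]}}

```text
time: 4.62
position: [0.5942, -0.2406, 0.254]
tool_rot: [0.722, 0.691, -0.0, -0.0]
ft_force: [0.4, 0.7, -0.6]
grip_width: 0.0002
grip_force: 0.0
```

Call:
{"method": "servo_tool", "body": {"rows": [1, 0, 0, 0.002, 0, 1, 0, 0, 0.001, 0, 1, 0, 0, 0.001, 0, 1, 0, 0, 0, 0]}}

```text
time: 4.95
position: [0.5946, -0.241, 0.2518]
tool_rot: [0.722, 0.691, 0.0, 0.001]
ft_force: [-1.0, 0.7, 4.7]
grip_width: 0.0003
grip_force: 2.1
```

Call:
{"method": "servo_tool", "body": {"rows": [0, 0, 0, -0.01, 0, 0, 0, 0.001, 0, 0, 0, 0, 0, 0, 0, 0, 0, 0, 0, 0, 0, 0, 0, 0, 0]}}

```text
time: 5.37
position: [0.5953, -0.2407, 0.2602]
tool_rot: [0.722, 0.691, -0.0, -0.0]
ft_force: [-0.2, -0.4, 0.3]
grip_width: 0.0264
grip_force: 0.0
```

Call:
{"method": "servo_tool", "body": {"rows": [0, 0, 0, 0, 0, 0, 0, 0, 0.008, 0, 0, 0, 0, 0.01, 0, 0, 0, 0, 0.01, 0, 0, 0, 0, 0, 0]}}

```text
time: 5.78
position: [0.5936, -0.2398, 0.229]
tool_rot: [0.722, 0.691, -0.001, -0.003]
ft_force: [-0.5, 1.5, -0.7]
grip_width: 0.0429
grip_force: 0.0
```

Call:
{"method": "servo_tool", "body": {"rows": [0.9, 0, 0, 0, 0, 0.9, 0, 0, 0, 0, 0.9, 0, 0, 0, 0, 0.9, 0, 0, 0, 0, 0.9, 0, 0, 0, 0], "newtons": 15}}

```text
time: 6.2
position: [0.5957, -0.241, 0.2331]
tool_rot: [0.722, 0.691, 0.0, 0.001]
ft_force: [0.6, 0.4, 0.7]
grip_width: 0.0181
grip_force: 0.0
```

Call:
{"method": "servo_tool", "body": {"rows": [0.9, 0, 0, 0, 0, 0.9, 0, 0, 0, 0, 0.9, 0, 0, 0, 0]}}

```text
time: 6.45
position: [0.5959, -0.241, 0.2329]
tool_rot: [0.723, 0.691, 0.0, 0.001]
ft_force: [1.0, 1.4, 0.5]
grip_width: 0.0092
grip_force: 15.0
```

Call:
{"method": "servo_tool", "body": {"rows": [0.9, 0.0004, -0.0065, 0, 6.25, 0.9, 0.0004, -0.0065, 0, 6.25, 0.9, 0.0004, -0.0065, 0, 6.25, 0.9, 0.0004, -0.0065, 0, 6.25]}}

```text
time: 6.78
position: [0.5716, -0.2343, 0.233]
tool_rot: [0.856, 0.516, 0.001, 0.001]
ft_force: [2.2, 0.2, -0.9]
grip_width: 0.0089
grip_force: 15.0
```

Call:
{"method": "servo_tool", "body": {"rows": [0.9, 0.0004, -0.0065, 0, 6.25, 0.9, 0.0004, -0.0065, 0, 6.25, 0.9, 0.0004, -0.0065, 0, 6.25, 0.9, 0.0004, -0.0065, 0, 6.25, 0.9, 0.0004, -0.0065, 0, 6.25]}}

```text
time: 7.2
position: [0.5484, -0.2123, 0.233]
tool_rot: [0.964, 0.267, 0.002, 0.001]
ft_force: [3.2, -0.9, -1.6]
grip_width: 0.0091
grip_force: 15.0
```

Call:
{"method": "servo_tool", "body": {"rows": [0.9, 0.0004, -0.0065, 0, 6.25, 0.9, 0.0004, -0.0065, 0, 6.25, 0.9, 0.0004, -0.0065, 0, 6.25, 0.9, 0.0004, -0.0065, 0, 6.25, 0.9, 0, 0, 0, 0]}}

```text
time: 7.62
position: [0.5401, -0.1868, 0.2329]
tool_rot: [0.999, 0.054, 0.001, 0.0]
ft_force: [2.9, 0.7, -0.5]
grip_width: 0.0095
grip_force: 15.0
```

Run:
```python
from h import *
np.set_printoptions(precision=4,suppress=True)
p,f,o=state(); print(p,f,o["ft_force"],o["moment"]); d=p[:2]-[.5987,-.1815]; print("bearing",np.degrees(np.arctan2(d[1],d[0])),np.hypot(*d))
s=robot.camera("scene"); t=robot.camera("top"); save(s,"s2.png",(150,120,350,290),3.5)
```

```text
[ 0.5401 -0.1868  0.2329] -83.84458251991161 [ 2.8622  0.7136 -0.5318] [ 0.0648 -0.363  -0.0879]
bearing -174.87139692506491 0.05884380518467384
```

View pics/s2.png

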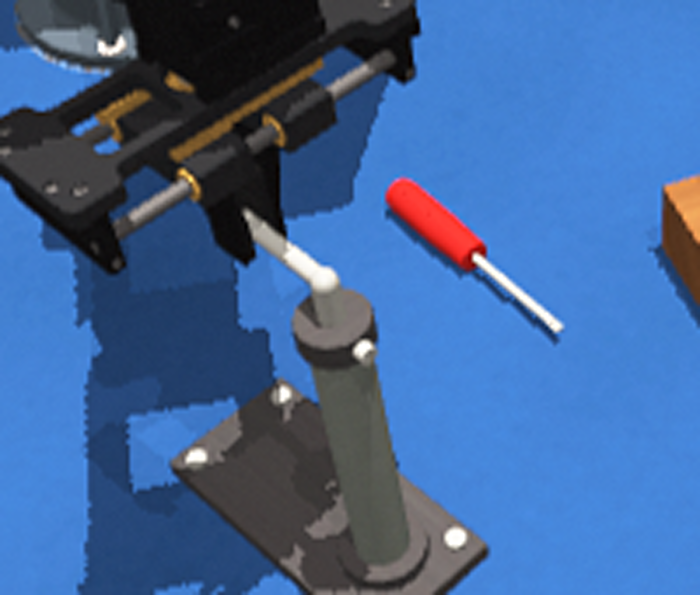

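Call:
{"method": "servo_tool", "body": {"rows": [0, 0, 0, 0, 0, 0, 0, 0, 0, 0, 0, 0, 0, 0, 0, 0, 0, 0, 0, 0, 0, 0, 0, 0, 0]}}

```text
time: 8.13
position: [0.5386, -0.1874, 0.2324]
tool_rot: [0.999, 0.055, -0.001, -0.0]
ft_force: [-0.5, 0.1, 0.7]
grip_width: 0.035
grip_force: 0.0
```

Call:
{"method": "servo_tool", "body": {"rows": [0, 0, 0, -0.02, 0, 0, 0, 0, -0.03, 0, 0, 0, 0, -0.03, 0, 0, 0, 0, -0.02, 0, 0, 0, 0, 0, 0]}}

```text
time: 8.55
position: [0.5413, -0.1887, 0.3378]
tool_rot: [0.998, 0.055, 0.004, 0.003]
ft_force: [-0.1, -0.3, 1.0]
grip_width: 0.0432
grip_force: 0.0
```

```bash
python3 -c "
from h import *
print(state()[:2])
plan([(.582,.156,.29,-18.7)],0)"
```

```text
(array([ 0.54129485, -0.188718  ,  0.33781893]), np.float64(-83.74388850249656))
0, 0.008, -0.034, 0.005, -6.5, 0, 0.011, -0.033, 0.005, -6.5, 0, 0.016, -0.031, 0.004, -6.5, 0, 0.018, -0.029, 0.005, -6.5, 0, 0.022, -0.027, 0.005, -6.5
0, 0.025, -0.024, 0.005, -6.5, 0, 0.027, -0.022, 0.004, -6.5, 0, 0.03, -0.018, 0.005, -6.5, 0, 0.031, -0.015, 0.005, -6.5, 0, 0.033, -0.011, 0.005, -6.5
ends [0.58163337 0.15615061 0.28981893] -18.74388850249656
```

Call:
{"method": "servo_tool", "body": {"rows": [0, 0.008, -0.034, 0.005, -6.5, 0, 0.011, -0.033, 0.005, -6.5, 0, 0.016, -0.031, 0.004, -6.5, 0, 0.018, -0.029, 0.005, -6.5, 0, 0.022, -0.027, 0.005, -6.5]}}

```text
time: 8.97
position: [0.5587, -0.0136, 0.3074]
tool_rot: [0.943, 0.334, -0.001, -0.0]
ft_force: [0.9, 0.0, 0.4]
grip_width: 0.0435
grip_force: 0.0
```

Call:
{"method": "servo_tool", "body": {"rows": [0, 0.025, -0.024, 0.005, -6.5, 0, 0.027, -0.022, 0.004, -6.5, 0, 0.03, -0.018, 0.005, -6.5, 0, 0.031, -0.015, 0.005, -6.5, 0, 0.033, -0.011, 0.005, -6.5]}}

```text
time: 9.38
position: [0.5786, 0.159, 0.2832]
tool_rot: [0.811, 0.585, -0.001, -0.0]
ft_force: [0.7, 0.6, 0.7]
grip_width: 0.0433
grip_force: 0.0
```

Call:
{"method": "servo_tool", "body": {"rows": [0, 0, 0, 0, 0]}}

```text
time: 9.47
position: [0.5781, 0.1633, 0.2823]
tool_rot: [0.81, 0.586, -0.001, -0.002]
ft_force: [1.4, -0.5, 0.6]
grip_width: 0.0436
grip_force: 0.0
```

Run:
```python
from h import *
np.set_printoptions(precision=4,suppress=True)
print(state()[:2])
t=robot.camera("top"); s=robot.camera("scene")
a=cv2.resize(t["pixels"][165:275,355:435],None,fx=5,fy=5,interpolation=2)
b=cv2.resize(s["pixels"][180:290,190:265],None,fx=5,fy=5,interpolation=2)
cv2.imwrite("pics/c3.png",np.hstack([a,b])[:,:,::-1])
for c in(t,s):
  for q in("tip_line","turret"): print(q,[(np.array(r["at"]),r["score"]) for r in robot.place_of(c,q)[:1]])
print("hook due at tip px", proj(t,np.array([.5987-.095*np.cos(np.radians(6.25)),-.1815-.095*np.sin(np.radians(6.25)),.257])), proj(s,np.array([.5987-.095*np.cos(np.radians(6.25)),-.1815-.095*np.sin(np.radians(6.25)),.257])))
```

```text
(array([0.5781, 0.1633, 0.2823]), np.float64(-18.234723802591866))
tip_line [(array([ 0.505 , -0.1887,  0.2225]), 0.69)]
turret [(array([ 0.5999, -0.1823,  0.2249]), 0.59)]
tip_line [(array([ 0.5075, -0.1924,  0.2218]), 0.61)]
turret [(array([ 0.599 , -0.1852,  0.2218]), 0.76)]
hook due at tip px [410.9507 234.483 ] [205.4847 168.6977]
```

View pics/c3.png

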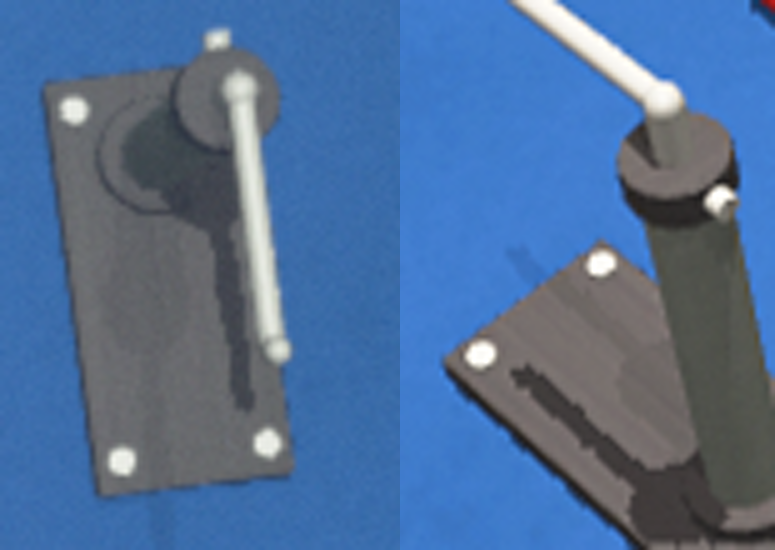

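The top crop has the hook tip at full-picture pixel (410.6,234.6), against an expected (411.0,234.5). The bar lies parallel to the foot's edge, so the hook is set. Next is the spanner.

```bash
python3 -c "
from h import *
plan([(.582,.1555,.25,-18.7),(.582,.1555,.188,-18.7)],0,.025)"
```

```text
0, 0, 0.001, 0.017, 0, 0, 0, 0.002, 0.018, 0, 0, 0, -0, 0.021, 0, 0, 0, -0, 0.02, 0, 0, 0, -0, 0.021, 0
ends [0.58232148 0.15512858 0.18751061] -18.893215394549554
```

Call:
{"method": "servo_tool", "body": {"rows": [0, 0, 0.001, 0.017, 0, 0, 0, 0.002, 0.018, 0, 0, 0, 0, 0.021, 0, 0, 0, 0, 0.02, 0, 0, 0, 0, 0.019, 0]}}

```text
time: 10.18
position: [0.5825, 0.1549, 0.189]
tool_rot: [0.814, 0.581, 0.0, 0.0]
ft_force: [0.2, -0.5, -0.8]
grip_width: 0.0437
grip_force: 0.0
```

Call:
{"method": "servo_tool", "body": {"rows": [0, 0, 0, 0, 0, 0, 0, 0, 0, 0]}}

```text
time: 10.35
position: [0.5819, 0.1553, 0.189]
tool_rot: [0.814, 0.582, -0.001, -0.001]
ft_force: [0.8, -0.1, 1.0]
grip_width: 0.0434
grip_force: 0.0
```

```bash
python3 -c "
from h import *
p,f,o=state();print(p,f,o['ft_force'])
plan([(.582,.1555,.188,-18.7)],0,.025)"
```

```text
[0.5819265  0.15527784 0.18902801] -18.88301259243085 [ 0.84784992 -0.05884188  1.00497538]
0, 0, -0, 0.001, 0
ends [0.5819265  0.15527784 0.18802801] -18.88301259243085
```

Call:
{"method": "servo_tool", "body": {"rows": [0.95, 0, 0, 0, 0, 0.95, 0, 0, 0, 0, 0.95, 0, 0, 0, 0, 0.95, 0, 0, 0, 0, 0.95, 0, 0, 0, 0], "newtons": 40}}

```text
time: 10.77
position: [0.5827, 0.1567, 0.1904]
tool_rot: [0.813, 0.582, 0.001, 0.0]
ft_force: [-0.0, -0.4, 0.0]
grip_width: 0.018
grip_force: 0.0
```

Call:
{"method": "servo_tool", "body": {"rows": [0.95, 0, 0, 0, 0, 0.95, 0, 0, 0, 0, 0.95, 0, 0, 0, 0, 0.95, 0, 0, -0.004, 0, 0.95, 0, 0, -0.008, 0]}}

```text
time: 11.18
position: [0.5814, 0.1566, 0.2001]
tool_rot: [0.813, 0.582, -0.001, -0.001]
ft_force: [1.8, 0.8, -5.4]
grip_width: 0.0096
grip_force: 40.0
```

Call:
{"method": "servo_tool", "body": {"rows": [0.95, 0, 0, -0.015, 0, 0.95, 0, 0, -0.02, 0, 0.95, 0, 0, -0.02, 0, 0.95, 0, 0, -0.02, 0, 0.95, 0, 0, -0.012, 0]}}

```text
time: 11.6
position: [0.5825, 0.1567, 0.2907]
tool_rot: [0.813, 0.582, 0.001, 0.0]
ft_force: [0.3, -0.6, -3.8]
grip_width: 0.01
grip_force: 40.0
```

Call:
{"method": "servo_tool", "body": {"rows": [0.95, 0, 0, 0, 0, 0.95, 0, 0, 0, 0]}}

```text
time: 11.77
position: [0.5821, 0.1566, 0.2889]
tool_rot: [0.813, 0.582, 0.0, 0.0]
ft_force: [-0.5, 0.7, -4.0]
grip_width: 0.0096
grip_force: 40.0
```

```bash
python3 -c "
from h import *
p,f,o=state();print(p,f,o['ft_force'],o['grip_width'])
plan([(.45,-.198,.285,6.25)],0.95,.027)"
```

```text
[0.58205499 0.15661934 0.28885335] -18.758999659393837 [-0.52810271  0.68933367 -4.02689175] 0.009579874527991604
0.95, -0.025, -0.001, 0, -1.5, 0.95, -0.025, -0.001, 0.001, -2, 0.95, -0.026, -0.002, -0, -1.5, 0.95, -0.025, -0.003, 0, -1.5, 0.95, -0.025, -0.004, 0, -2
0.95, -0.024, -0.004, 0.001, -1.5, 0.95, -0.025, -0.005, -0, -1.5, 0.95, -0.025, -0.006, 0, -2, 0.95, -0.024, -0.007, 0, -1.5, 0.95, -0.024, -0.007, 0.001, -1.5
0.95, -0.024, -0.008, -0, -2, 0.95, -0.024, -0.009, 0, -1.5, 0.95, -0.023, -0.009, 0, -1.5, 0.95, -0.023, -0.01, 0.001, -2, 0.95, -0.023, -0.011, -0, -1.5
ends [ 0.44955042 -0.19775171  0.28485335] 6.241000340606163
```

Call:
{"method": "servo_tool", "body": {"rows": [0.95, -0.025, -0.001, 0, -1.5, 0.95, -0.025, -0.001, 0.001, -2, 0.95, -0.026, -0.002, 0, -1.5, 0.95, -0.025, -0.003, 0, -1.5, 0.95, -0.025, -0.004, 0, -2]}}

```text
time: 12.18
position: [0.5362, 0.0372, 0.2856]
tool_rot: [0.767, 0.642, -0.002, -0.002]
ft_force: [-0.1, -0.4, -4.1]
grip_width: 0.0098
grip_force: 40.0
```

Call:
{"method": "servo_tool", "body": {"rows": [0.95, -0.024, -0.004, 0.001, -1.5, 0.95, -0.025, -0.005, 0, -1.5, 0.95, -0.025, -0.006, 0, -2, 0.95, -0.024, -0.007, 0, -1.5, 0.95, -0.024, -0.007, 0.001, -1.5]}}

```text
time: 12.6
position: [0.4924, -0.0802, 0.284]
tool_rot: [0.72, 0.694, -0.001, -0.002]
ft_force: [0.7, 0.7, -4.0]
grip_width: 0.0099
grip_force: 40.0
```

Call:
{"method": "servo_tool", "body": {"rows": [0.95, -0.024, -0.008, 0, -2, 0.95, -0.024, -0.009, 0, -1.5, 0.95, -0.023, -0.009, 0, -1.5, 0.95, -0.023, -0.01, 0.001, -2, 0.95, -0.023, -0.011, 0, -1.5]}}

```text
time: 13.02
position: [0.448, -0.1979, 0.2828]
tool_rot: [0.667, 0.745, -0.0, -0.002]
ft_force: [0.3, 0.2, -3.5]
grip_width: 0.0098
grip_force: 40.0
```

Call:
{"method": "servo_tool", "body": {"rows": [0.95, 0, 0, 0, 0, 0.95, 0, 0, 0, 0, 0.95, 0, 0, 0.007, 0, 0.95, 0, 0, 0.007, 0, 0.95, 0, 0, 0, 0]}}

```text
time: 13.43
position: [0.4486, -0.1959, 0.2683]
tool_rot: [0.667, 0.745, -0.0, -0.003]
ft_force: [-1.0, 0.4, -4.0]
grip_width: 0.0099
grip_force: 40.0
```

Run:
```python
from h import *
np.set_printoptions(precision=4,suppress=True)
P0=[];import time
p,f,o=state();print(p,f,o['ft_force'],o['moment'],o['grip_width'])
s=robot.camera("scene");t=robot.camera("top")
p,f,o=state();print(p,f)
print([(np.array(r["at"]),r["score"]) for r in robot.place_of(s,"spanner_eye")[:1]+robot.place_of(s,"spanner")[:1]])
save(s,"s4.png",(140,110,300,270),3.7)
print("bar px: stem,tipbase,tiptop",[proj(s,np.array([.5987-r*.994,-.1815-r*.109,z])) for r,z in((0,.2468),(.095,.2468),(.095,.2618))])
plan([(.549,-.187,.2705,6.25)],0.95,.015)
```

```text
[ 0.4486 -0.1959  0.2683] 6.309789010191014 [-0.9813  0.4266 -4.0049] [-0.0639  0.1158 -0.0021] 0.00986723778119872
[ 0.4495 -0.1965  0.2696] 6.316818598326595
[(array([ 0.4479, -0.1963,  0.2467]), 0.65)]
bar px: stem,tipbase,tiptop [array([242.3633, 199.3057]), array([206.7396, 172.9698]), array([204.8783, 166.6647])]
0.95, -0, 0.014, -0, 0, 0.95, -0, 0.014, -0, 0, 0.95, -0, 0.015, -0, 0, 0.95, -0, 0.014, -0, 0, 0.95, -0, 0.014, -0, 0
0.95, -0.001, 0.014, -0, 0, 0.95, 0, 0.014, -0, 0
ends [ 0.5486 -0.1874  0.2705] 6.299928101382202
```

View pics/s4.png

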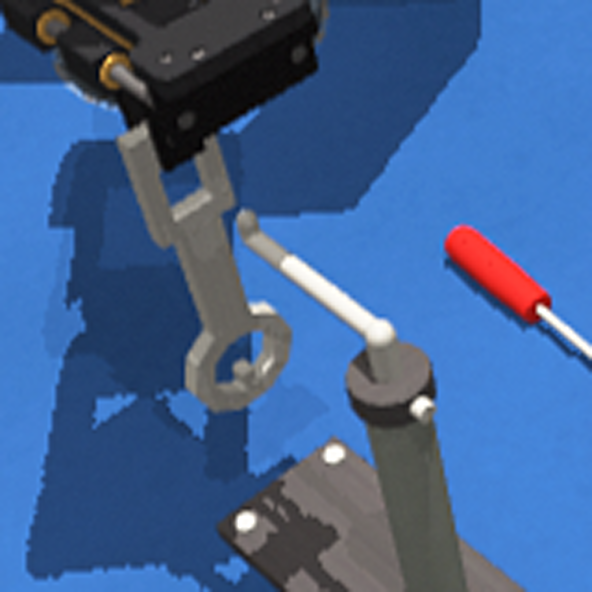

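The scene crop shows the spanner held upright in front of the tip: slot floor at about (195,212), ring bottom at (225,410), tip top at (245,218). I'll check the spanner's height against the ring bottom and slot floor before threading it.

Run:
```python
from h import *
np.set_printoptions(precision=1,suppress=True)
s=robot.camera("scene"); p,f,_=state(); a=np.radians(f); X=np.array([np.cos(a),np.sin(a),0]);Y=np.array([-np.sin(a),np.cos(a),0])
for e in(.2465,.2515):
    E=np.array([p[0],p[1],e])
    pr=lambda x,y,z:(proj(s,E+x*X+y*Y+[0,0,z])-[140,110])*3.7
    print(e,"slot floor front",pr(.005,-.012,-.016),pr(.005,.012,-.016),"shoulder bottom",pr(.005,-.022,-.028),pr(.005,.022,-.028),"ring bottom",pr(.005,0,-.162),"ring hole? ")
print("tip top pred",(proj(s,np.array([.5987-.095*.994,-.1815-.095*.109,.2618]))-[140,110])*3.7)
```

```text
0.2465 slot floor front [172.9 223.5] [212.8 198.5] shoulder bottom [162.1 251.8] [234.4 205.9] ring bottom [255.  401.6] ring hole? 
0.2515 slot floor front [170.3 216.1] [210.5 191.1] shoulder bottom [159.5 244.5] [232.2 198.7] ring bottom [253.1 395.8] ring hole? 
tip top pred [240.  209.7]
```

The slot floor and shoulder put the eye at z ≈ 0.247, so I'll raise it 5 mm and then thread it.

Call:
{"method": "servo_tool", "body": {"rows": [0.95, 0, 0, -0.005, 0, 0.95, 0, 0.01, 0, 0, 0.95, 0, 0.014, 0, 0, 0.95, 0, 0.01, 0, 0, 0.95, 0, 0, 0, 0]}}

```text
time: 14.1
position: [0.4866, -0.1945, 0.2761]
tool_rot: [0.667, 0.745, 0.001, 0.002]
ft_force: [-0.1, -0.5, -3.6]
grip_width: 0.0098
grip_force: 40.0
```

Call:
{"method": "servo_tool", "body": {"rows": [0.95, 0, 0.01, 0, 0, 0.95, 0, 0.01, 0, 0, 0.95, 0, 0.01, 0, 0, 0.95, 0, 0.01, 0, 0, 0.95, 0, 0, 0, 0]}}

```text
time: 14.52
position: [0.526, -0.1899, 0.2756]
tool_rot: [0.667, 0.745, 0.001, 0.001]
ft_force: [-0.1, -0.7, -2.5]
grip_width: 0.0094
grip_force: 40.0
```

Call:
{"method": "servo_tool", "body": {"rows": [0.95, 0, 0.01, 0, 0, 0.95, 0, 0.011, 0, 0, 0.95, 0, 0, 0, 0, 0.95, 0, 0, 0.006, 0, 0.95, 0, 0, 0, 0]}}

```text
time: 14.93
position: [0.5433, -0.187, 0.2682]
tool_rot: [0.668, 0.745, -0.0, -0.001]
ft_force: [-1.3, 0.2, -4.7]
grip_width: 0.0097
grip_force: 40.0
```

Run:
```python
from h import *
p,f,o=state();print(p,f,o['ft_force'])
s=robot.camera("scene"); save(s,"s5.png",(160,110,300,250),4)
d=p[:2]-[.5987,-.1815]; print(np.hypot(*d),np.degrees(np.arctan2(d[1],d[0]))+180)
```

```text
[ 0.54331543 -0.18697054  0.26822483] 6.251029126994008 [-1.30633041  0.20220639 -4.66831777]
0.05565408714255889 5.641015435988976
```

View pics/s5.png

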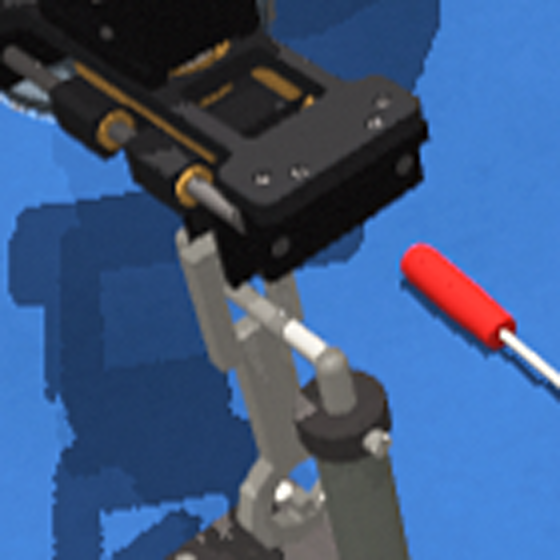

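The bar runs through the slot, visible from about (235,290) to (330,355) in the crop. I'll lower it now until the weight comes off.

Call:
{"method": "servo_tool", "body": {"rows": [0.95, 0, 0, 0.003, 0, 0.95, 0, 0, 0.002, 0, 0.95, 0, 0, 0.002, 0, 0.95, 0, 0, 0, 0, 0.95, 0, 0, 0, 0]}}

```text
time: 15.4
position: [0.5441, -0.1875, 0.2624]
tool_rot: [0.668, 0.744, -0.0, -0.0]
ft_force: [-0.6, 0.9, -3.8]
grip_width: 0.0097
grip_force: 40.0
```

Call:
{"method": "servo_tool", "body": {"rows": [0.95, 0, 0, 0.001, 0, 0.95, 0, 0, 0.001, 0, 0.95, 0, 0, 0, 0, 0.95, 0, 0, 0, 0]}}

```text
time: 15.73
position: [0.5442, -0.1874, 0.2605]
tool_rot: [0.668, 0.745, -0.0, -0.0]
ft_force: [-0.8, -0.4, -4.4]
grip_width: 0.0096
grip_force: 40.0
```

Call:
{"method": "servo_tool", "body": {"rows": [0.95, 0, 0, 0.001, 0, 0.95, 0, 0, 0.001, 0, 0.95, 0, 0, 0, 0, 0.95, 0, 0, 0, 0]}}

```text
time: 16.07
position: [0.5442, -0.1874, 0.2584]
tool_rot: [0.668, 0.745, -0.0, -0.0]
ft_force: [-0.7, 0.0, -3.9]
grip_width: 0.0094
grip_force: 40.0
```

Call:
{"method": "servo_tool", "body": {"rows": [0.95, 0, 0, 0.001, 0, 0.95, 0, 0, 0, 0, 0.95, 0, 0, 0, 0]}}

```text
time: 16.32
position: [0.5442, -0.1874, 0.2575]
tool_rot: [0.668, 0.745, -0.0, -0.0]
ft_force: [-0.7, -0.6, -3.2]
grip_width: 0.0095
grip_force: 40.0
```

Call:
{"method": "servo_tool", "body": {"rows": [0.95, 0, 0, 0.001, 0, 0.95, 0, 0, 0, 0, 0.95, 0, 0, 0, 0]}}

```text
time: 16.57
position: [0.5442, -0.1874, 0.2565]
tool_rot: [0.668, 0.745, -0.0, -0.0]
ft_force: [0.5, 1.3, -4.4]
grip_width: 0.01
grip_force: 40.0
```

Call:
{"method": "servo_tool", "body": {"rows": [0.95, 0, 0, 0.001, 0, 0.95, 0, 0, 0, 0, 0.95, 0, 0, 0, 0]}}

```text
time: 16.82
position: [0.5444, -0.1875, 0.2556]
tool_rot: [0.668, 0.745, 0.0, 0.0]
ft_force: [-0.7, -0.1, -3.5]
grip_width: 0.0094
grip_force: 40.0
```

Call:
{"method": "servo_tool", "body": {"rows": [0.95, 0, 0, 0.001, 0, 0.95, 0, 0, 0, 0, 0.95, 0, 0, 0, 0]}}

```text
time: 17.07
position: [0.5444, -0.1876, 0.2553]
tool_rot: [0.668, 0.745, 0.0, 0.0]
ft_force: [-1.5, 0.3, 1.3]
grip_width: 0.0096
grip_force: 40.0
```

Weight is on the bar. I'll open the fingers only partly, since the upturned tip is close, and then go up.

Call:
{"method": "servo_tool", "body": {"rows": [0.5, 0, 0, 0, 0, 0.5, 0, 0, 0, 0, 0.5, 0, 0, 0, 0, 0.5, 0, 0, 0, 0, 0.5, 0, 0, 0, 0], "newtons": 5}}

```text
time: 17.48
position: [0.5444, -0.1875, 0.2545]
tool_rot: [0.668, 0.745, 0.0, 0.0]
ft_force: [-0.9, -0.5, -0.0]
grip_width: 0.0213
grip_force: 0.0
```

Call:
{"method": "servo_tool", "body": {"rows": [0.5, 0, 0, -0.003, 0, 0.5, 0, 0, -0.008, 0, 0.5, 0, 0, -0.012, 0, 0.5, 0, 0, -0.02, 0, 0.5, 0, 0, -0.02, 0]}}

```text
time: 17.9
position: [0.544, -0.1873, 0.3184]
tool_rot: [0.668, 0.745, -0.0, -0.0]
ft_force: [0.1, 0.4, -0.1]
grip_width: 0.0218
grip_force: 0.0
```

Call:
{"method": "servo_tool", "body": {"rows": [0.5, 0, 0, -0.03, 0, 0.5, -0.02, 0, -0.03, 0, 0.5, 0.03, -0.025, 0, 0, 0.5, 0.03, -0.025, 0, 0, 0.5, 0.03, -0.02, 0, 0]}}

```text
time: 18.32
position: [0.4661, -0.1253, 0.3787]
tool_rot: [0.668, 0.744, 0.0, 0.001]
ft_force: [-0.7, 0.6, 0.3]
grip_width: 0.022
grip_force: 0.0
```

Call:
{"method": "servo_tool", "body": {"rows": [0.5, 0.03, 0, 0, 0, 0.5, 0.03, 0, 0, 0, 0.5, 0.03, 0, 0, 0, 0.5, 0, 0, 0, 0, 0.5, 0, 0, 0, 0]}}

```text
time: 18.73
position: [0.4571, -0.0349, 0.3786]
tool_rot: [0.666, 0.746, 0.0, 0.001]
ft_force: [0.2, -0.3, 0.6]
grip_width: 0.0217
grip_force: 0.0
```

Run:
```python
from h import *
np.set_printoptions(precision=4,suppress=True)
p,f,o=state();print(p,f,o['ft_force'])
def sh():
    s=robot.camera("scene");t=robot.camera("top")
    return s,t
s,t=sh()
for c in(s,t):
  for q in("spanner_eye","spanner_mid","tip_line"): print(q,[(np.array(r["at"]),round(r["score"],2)) for r in robot.place_of(c,q)[:1]])
for i in range(6): s2=robot.camera("scene")
print("moving px",(np.abs(s2["pixels"].astype(int)-s["pixels"])[120:300,160:300].max(2)>40).sum())
a=cv2.resize(t["pixels"][165:275,355:435],None,fx=5,fy=5,interpolation=2)
b=cv2.resize(s2["pixels"][150:260,185:265],None,fx=5,fy=5,interpolation=2)
cv2.imwrite("pics/c6.png",np.hstack([a,b])[:,:,::-1])
```

```text
[ 0.4571 -0.0349  0.3786] 6.409531659225904 [ 0.17   -0.3335  0.5709]
spanner_eye [(array([ 0.5454, -0.1855,  0.2353]), 0.97)]
spanner_mid []
tip_line [(array([ 0.5064, -0.1896,  0.2198]), 0.98)]
spanner_eye [(array([ 0.5449, -0.1867,  0.2359]), 0.74)]
spanner_mid [(array([ 0.5444, -0.1857,  0.1757]), 0.68)]
tip_line [(array([ 0.503 , -0.1913,  0.2227]), 0.59)]
moving px 168
```

View pics/c6.png

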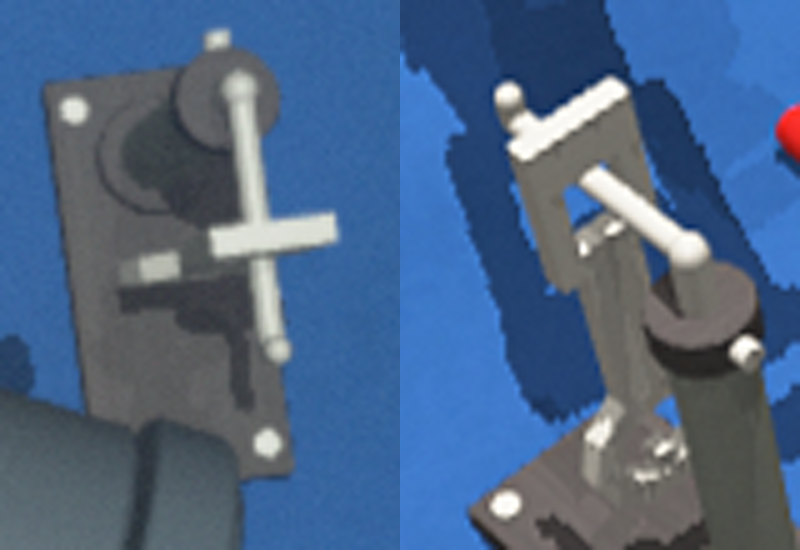

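The spanner hangs on the bar behind the tip, and the hook is still aligned. In the left (top) crop the bridge sits at (275,235) and the tip at (278,348). I'll wait for any swing to die down.

Call:
{"method": "servo_tool", "body": {"rows": [0.5, 0, 0, 0, 0, 0.5, 0, 0, 0, 0, 0.5, 0, 0, 0, 0, 0.5, 0, 0, 0, 0, 0.5, 0, 0, 0, 0]}}

```text
time: 19.85
position: [0.4573, -0.0359, 0.3776]
tool_rot: [0.668, 0.745, -0.0, 0.0]
ft_force: [-0.3, -0.0, 1.3]
grip_width: 0.022
grip_force: 0.0
```

Call:
{"method": "servo_tool", "body": {"rows": [0.5, 0, 0, 0, 0, 0.5, 0, 0, 0, 0, 0.5, 0, 0, 0, 0, 0.5, 0, 0, 0, 0, 0.5, 0, 0, 0, 0]}}

```text
time: 20.27
position: [0.4573, -0.036, 0.3775]
tool_rot: [0.668, 0.745, 0.0, -0.0]
ft_force: [-0.4, 0.3, -0.1]
grip_width: 0.0215
grip_force: 0.0
```

Run:
```python
from h import *
def diff(a,b): return (np.abs(b.astype(int)-a)[120:300,160:300].max(2)>40).sum()
f=[robot.camera("scene")["pixels"] for i in range(45)]
print([diff(f[0],f[i]) for i in range(1,45,2)])
```

```text
[np.int64(2), np.int64(2), np.int64(2), np.int64(2), np.int64(2), np.int64(2), np.int64(2), np.int64(0), np.int64(2), np.int64(0), np.int64(2), np.int64(2), np.int64(2), np.int64(2), np.int64(2), np.int64(2), np.int64(2), np.int64(2), np.int64(2), np.int64(2), np.int64(2), np.int64(2)]
```

It is still.

```bash
python3 -c "
from rig import robot
print(robot.hand_in())"
```

```text
the job is handed in; nothing more can be done
None
```

I turned the hook to point over the long end of the foot, then hung the spanner by its slot on the bar behind the tip; it was hanging still when I handed the job in at about 22.5 s.

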